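Edge a ribbed grill strip out of the spares rack and pack it

TASK

The ribbed grill strip lies too deep between the guide rails of the low spares rack to be gripped, so push it along its lane until about 60 mm of it hangs over the rack's left-hand end (seen from the robot), still lying flat. Then pinch the overhanging end, lift the strip out and lay it flat, ribs up, on the bottom of the open carton without dropping it from a height; leave the smooth strip where it is.

Things in the scene. Friction and masses are not known exactly. Their poses are not given: they have to be found in the camera images.
- ribbed_center (a point): Centre (half-way up) of the ribbed bare-metal grill strip to be packed: 50 mm wide (its x), 180 mm long (its y), 13 mm high (its z): an 8 mm plate with ten 5 mm high cross ribs on top, one at each end. About 0.3 kg, its centre of mass at its middle. It lies flat in one lane of the rack (which one varies), its long axis along the lane.
- smooth_center (a point): Centre (half-way up) of the smooth bare-metal strip, 50 x 180 x 10 mm, lying in the other lane. To be left alone.
- rack: Low dark steel spares rack, fixed; 150 (its x) x 240 mm (its y), origin at the centre of its underside on the bench. Two lanes run along y, centred at x = -35 and +35 mm, open at both ends: floor 70 mm above the bench, 60 mm wide between rails 10 mm thick, 12 mm high (tops at 82 mm). Push over the +y end, at y = +120 mm (robot's left). Shut fingers fit in the lane behind the strip's -y end.
- carton: Open cardboard carton fixed on the bench, 200 (its x) x 280 (its y) x 60 mm high, walls and floor 5 mm thick; origin at the centre of its underside. It is on the robot's right.
Not all that is in view belongs to the job. What is shaped like the part that bears ribbed_center but turquoise is not meant.

How it is judged (in metres and radians):
On the way:
1. the ribbed strip lies flat on the rack with at least 35 mm of it over the rack's +y end (y of ribbed_center in the frame of rack between 0.065 and 0.13 m and z of ribbed_center in the frame of rack between 0.07 and 0.081 m and angle between ribbed_center's own z axis and vertical below 0.1 rad), for 0.2 s.
At the end, for the whole second after the job is handed in: The ribbed strip lies at rest in the carton (its centre inside the walls), ribs up, flat within 10 degrees, its centre within 22 mm of the bench top (on the carton's bottom); the smooth strip is within 20 mm of where it started (x of ribbed_center in the frame of carton between -0.095 and 0.095 m and y of ribbed_center in the frame of carton between -0.135 and 0.135 m and z of ribbed_center in the frame of carton below 0.022 m and angle between ribbed_center's own z axis and vertical below 0.17 rad and linear speed of ribbed below 0.02 m/s and distance of smooth_center from where it was at the start of the episode below 0.02 m); the robot touches nothing.
It fails at once if the smooth strip is moved by more than 20 mm (distance of smooth_center from where it was at the start of the episode above 0.02 m).
It fails at once if the ribbed strip falls from a height (faster than 0.8 m/s, held by nothing; a free drop of some 30 mm) (linear speed of ribbed above 0.8 m/s and contact force between the fingers and ribbed below 0.05 N).
It also fails if it takes over 51 s, if anything falls off the work surface, if the arm or the gripper's body presses on something with over 40 N, if the wrist force passes 120 N, or if a joint passes its speed limit or range.

ROBOT

A 6-joint arm with a two-finger parallel gripper is mounted at the origin on the work surface. World frame = base frame: x ahead of the robot, y to its left, z up, the work surface at z = 0. Lengths are in m, angles in degrees, forces in N, time in s.
With the tool pointing down it reaches from about 0.4 to 0.825 m from the base axis. Payload 7 kg.
Tool frame: the origin (TCP) lies midway between the tips of the shut fingers; the grasp point (between the pads) lies 19 mm behind it; z points along the fingers, y is the direction in which the jaws open and shut (so a half turn about z gives the same grasp; the last joint's range is limited). The gripper opens to 88 mm and grips with 3 to 60 N. Pads are 19 mm wide; open, the fingers measure 130 mm over their backs; the gripper's body (78 mm by 193 mm) begins 47 mm behind the grasp point.
Start: joints at [-50.873, 20.546, 0.682, 0, -70.136, -16.507], TCP at [0.26, -0.623, 0.227] pointing down, gripper open.
Joint ranges: [-176.03, 176.03], [-82.01, 121.73], [-58.28, 71.71], [-173.87, 95.51], [-174.79, -0.11], [-173.66, 173.66]. Speed limits (degrees/s): [136.94, 136.94, 172.46, 180, 180, 180].

INTERFACE

Orientations are given as a 3x3 rotation matrix whose columns are the frame's x, y, z axes.
In Python, from rig import robot gives the robot as it stands. Calls block until the motion is done:
- robot.goto(position, orientation): joint-space move of the TCP to a pose.
- robot.servo_line(position, ori=None, speed=0.15): straight line of the TCP; ori=None keeps the orientation; speed is the mean speed in m/s.
- robot.movej(angles): joint-space move.
- robot.move_gripper(opening): opening from 0.0 (shut) to 1.0 (fully open); the grip force is fixed at half the most; returns when the fingers have stopped.
- robot.dwell(seconds).
- robot.ik(position, orientation): joint angles nearest the present ones, or None.
- robot.grab_frame(name): name is "side" or "top"; returns (picture, depth): 384x512x3 uint8, red, green, blue; 384x512 float32, m along the optical axis (not along the pixel's ray), 0 where there is no reading.
- robot.camera_info(name): a dict with "vfov" (degrees; the focal length in pixels is half the picture's height over the tangent of half this angle, whatever the lens; pixels are square), "cx", "cy" (the principal point, pixels), "k1" (the pictures are not rectified: a ray, as slopes to the right and down, at radius r is drawn at 1 + k1 r^2 times it, then the intrinsics apply), "view" (4x4, takes a point from world to camera coordinates). Camera axes: x right, y down, z forward; pixel columns grow to the right and rows downward; lengths in m; the calibration is good to about 2 mm. A picture is of the moment at which its call begins. camera_info takes no time and is no camera call.
A pose or a line that the arm cannot do raises robot.Unreachable and nothing moves.
- robot.job_done(): hands the job in, once; it reports no verdict.
Readings, each from a call of its own:
- robot.read_t(): time.
- robot.read_qpos(): joint angles.
- robot.read_qvel(): joint speeds.
- robot.read_effort(): joint torques, N m.
- robot.read_position(): TCP position.
- robot.read_tcp_rot(): TCP orientation.
- robot.read_force(): force on the tool from outside, world axes, zero at the start.
- robot.read_ft_torque(): the same for the moment, N m.
- robot.read_grip_width(): opening from 0.0 (shut) to 1.0 (fully open).
Only numpy, scipy, OpenCV 4.12 (cv2) and the standard library are available. Lean on these libraries where they do the work, as an engineer would, in place of code of your own. Each camera call takes 0.05 s, during which the arm holds its last target.

## Working session

There is one attempt and no reset: what is moved stays moved. The work goes in short steps, each a Python script; the robot and the scene stay as the last script left them, time stands still between calls to the robot, and variables do not carry over. Pictures are saved under pics/ and viewed, and the job is handed in when it is done.

```bash
ls; mkdir -p pics; python3 - <<'E'
from rig import robot
import cv2,numpy as np
for n in("side","top"):
    p,d=robot.grab_frame(n); cv2.imwrite(f"pics/{n}0.png",cv2.cvtColor(p,cv2.COLOR_RGB2BGR)); np.savez(f"{n}0.npz",p=p,d=d)
    print(n,robot.camera_info(n))
print(robot.read_t(),robot.read_tcp_rot())
E
```

```text
pics
side {'vfov': 46.65730020407771, 'cx': 252.1287116304515, 'cy': 194.81918685996254, 'k1': -0.17626407457667043, 'view': array([[ 0.6664482 , -0.74516656, -0.0239497 , -0.42003355],
       [-0.40792605, -0.3375683 , -0.84831832,  0.20762041],
       [ 0.62405379,  0.57512993, -0.52894464,  0.75962568],
       [ 0.        ,  0.        ,  0.        ,  1.        ]])}
top {'vfov': 54.32514518268076, 'cx': 252.55051789844552, 'cy': 193.6051171252319, 'k1': -0.06875229245560743, 'view': array([[-0.02055743, -0.9997215 , -0.0115894 , -0.11133873],
       [-0.99670382,  0.02140253, -0.07825227,  0.49079205],
       [ 0.07847852,  0.00994254, -0.99686622,  0.99645442],
       [ 0.        ,  0.        ,  0.        ,  1.        ]])}
0.1 [[-9.23108688e-01 -3.84538504e-01 -6.99278178e-04]
 [-3.84539112e-01  9.23107781e-01  1.30220004e-03]
 [ 1.44763073e-04  1.47097198e-03 -9.99998908e-01]]
```

View pics/top0.png

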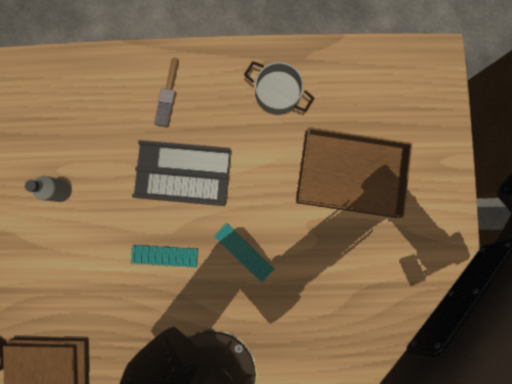

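View pics/side0.png

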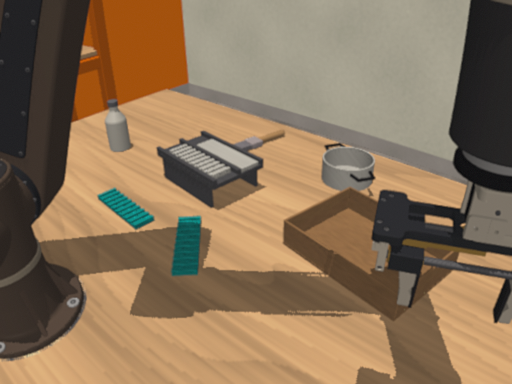

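The top view shows the rack at about (135-231, 141-206). The ribbed strip is in the near lane (148-218, 174-198) and the smooth one in the far lane. The carton is at about (297-410, 129-216). The two turquoise strips are decoys.

```bash
cat > h.py <<'E'
import numpy as np,cv2
from rig import robot
def K(ci):
    f=192/np.tan(np.radians(ci['vfov']/2)); return np.array([[f,0,ci['cx']],[0,f,ci['cy']],[0,0,1]]),np.array([ci['k1'],0,0,0.])
def ray(n,u,v):
    ci=robot.camera_info(n);k,d=K(ci)
    s=cv2.undistortPoints(np.array([[[u,v]]],float),k,d)[0,0]
    R=ci['view'][:3,:3];t=ci['view'][:3,3]
    return -R.T@t,R.T@np.array([s[0],s[1],1.])
def at_z(n,u,v,z):
    o,r=ray(n,u,v); return o+r*(z-o[2])/r[2]
def at_d(n,u,v,d):
    o,r=ray(n,u,v); return o+r*d
def proj(n,P):
    ci=robot.camera_info(n);k,d=K(ci);V=ci['view']
    return cv2.projectPoints(np.array(P,float).reshape(-1,1,3),cv2.Rodrigues(V[:3,:3])[0],V[:3,3],k,d)[0][:,0]
def snap(n,name,box=None,s=1):
    p,d=robot.grab_frame(n);im=cv2.cvtColor(p,cv2.COLOR_RGB2BGR)
    np.savez(name+'.npz',p=p,d=d)
    if box: x0,y0,x1,y1=box; im=im[y0:y1,x0:x1]
    cv2.imwrite(f'pics/{name}.png',cv2.resize(im,None,fx=s,fy=s,interpolation=cv2.INTER_CUBIC)); return p,d
E
python3 - <<'E'
from h import *
im=cv2.imread('pics/top0.png')
cv2.imwrite('pics/rackc.png',cv2.resize(im[130:215,125:240],None,fx=6.5,fy=6.5,interpolation=cv2.INTER_CUBIC))
cv2.imwrite('pics/cartc.png',cv2.resize(im[120:225,290:420],None,fx=5,fy=5,interpolation=cv2.INTER_CUBIC))
E
```

```text
(no output)
```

View pics/rackc.png

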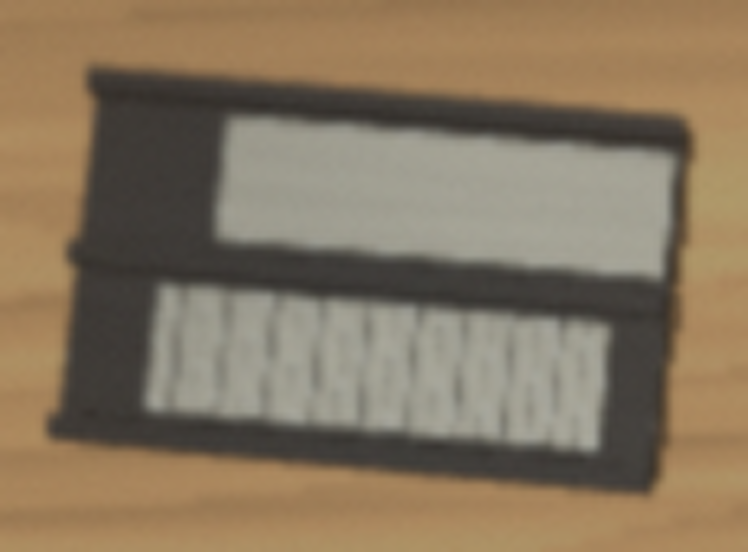

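View pics/cartc.png

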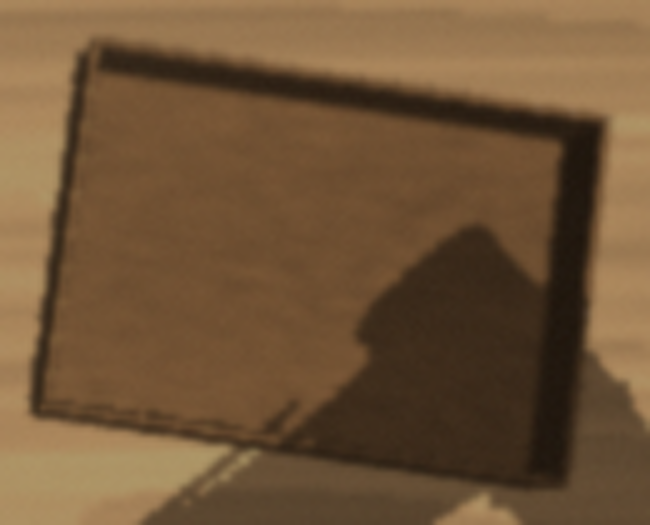

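```bash
python3 - <<'E'
from h import *
def W(pts,s,ox,oy,z): return np.array([at_z('top',(x+.5)/s-.5+ox,(y+.5)/s-.5+oy,z) for x,y in pts])
def rep(n,P,L):
    c=P.mean(0); 
    print(n,'c',c.round(4),'edges',[round(np.linalg.norm(P[i]-P[(i+1)%4]),3) for i in range(4)])
    for a,b in((0,1),(3,2)):  # left->right : -y axis
        v=P[a]-P[b]; print('  yaxis yaw off',np.degrees(np.arctan2(-v[0],v[1])).round(2))
    for a,b in((0,3),(1,2)):
        v=P[a]-P[b]; print('  xaxis yaw',np.degrees(np.arctan2(v[1],v[0])).round(2))
    print(P.round(4))
rep('rack',W([(92,70),(690,120),(652,490),(50,432)],6.5,125,130,.082),0)
rep('rib',W([(162,285),(610,325),(597,450),(147,410)],6.5,125,130,.083),0)
rep('smooth',W([(226,115),(676,152),(663,278),(215,240)],6.5,125,130,.080),0)
rep('carton',W([(92,42),(605,120),(567,485),(35,412)],5,290,120,.06),0)
d=np.load('top0.npz')['d']
for n,u,v in(('strip',183,187),('lane',140,185),('smooth',190,160),('carton floor',330,165)): print(n,at_d('top',u,v,d[v,u]))
E
```

```text
rack c [0.5426 0.0595 0.082 ] edges [np.float64(0.241), np.float64(0.147), np.float64(0.24), np.float64(0.146)]
  yaxis yaw off -6.33
  yaxis yaw off -6.65
  xaxis yaw -6.28
  xaxis yaw -6.69
[[ 0.6287  0.1709  0.082 ]
 [ 0.6021 -0.0686  0.082 ]
 [ 0.4559 -0.0514  0.082 ]
 [ 0.4837  0.1869  0.082 ]]
rib c [0.5064 0.0558 0.083 ] edges [np.float64(0.179), np.float64(0.049), np.float64(0.179), np.float64(0.05)]
  yaxis yaw off -6.42
  yaxis yaw off -6.27
  xaxis yaw -6.77
  xaxis yaw -6.68
[[ 0.541   0.1418  0.083 ]
 [ 0.521  -0.0359  0.083 ]
 [ 0.472  -0.0302  0.083 ]
 [ 0.4915  0.1477  0.083 ]]
smooth c [0.5744 0.0297 0.08  ] edges [np.float64(0.181), np.float64(0.051), np.float64(0.179), np.float64(0.05)]
  yaxis yaw off -6.19
  yaxis yaw off -6.21
  xaxis yaw -4.88
  xaxis yaw -6.68
[[ 0.6093  0.1171  0.08  ]
 [ 0.5898 -0.0627  0.08  ]
 [ 0.5396 -0.0568  0.08  ]
 [ 0.559   0.1214  0.08  ]]
carton c [ 0.5356 -0.3913  0.06  ] edges [np.float64(0.276), np.float64(0.195), np.float64(0.281), np.float64(0.198)]
  yaxis yaw off -9.75
  yaxis yaw off -9.07
  xaxis yaw -10.52
  xaxis yaw -9.16
[[ 0.6558 -0.2721  0.06  ]
 [ 0.6091 -0.544   0.06  ]
 [ 0.4165 -0.513   0.06  ]
 [ 0.4608 -0.2359  0.06  ]]
strip [0.50453349 0.05608332 0.07783747]
lane [0.51321341 0.17096225 0.06870952]
smooth [0.57372311 0.03705816 0.08066474]
carton floor [ 0.5641548  -0.33740115  0.00546576]
```

Every measured size matches the given sizes. The ribbed strip is in the x=-35 lane, at rack y of about -8 mm. Next I'll shut the fingers, lower them behind the strip and push it.

```bash
cat >> h.py <<'E'
psi=np.radians(-6.4); RX=np.array([np.cos(psi),np.sin(psi),0]); RY=np.array([-np.sin(psi),np.cos(psi),0]); RC=np.array([.5426,.0595,0])
def rk(x,y,z): return RC+RX*x+RY*y+np.array([0,0,z])
def ori(yaxis): 
    z=np.array([0,0,-1.]); return np.column_stack([np.cross(yaxis,z),yaxis,z])
E
python3 - <<'E'
from h import *
for s in(1,-1):
    for P in(rk(-.035,-.130,.2),rk(-.035,.137,.064)):
        print(s,robot.ik(P,ori(s*RX)))
for a in(-9.5,):
    ax=np.array([np.cos(np.radians(a)),np.sin(np.radians(a)),0])
    for s in(1,-1): print('c',s,robot.ik([.53,-.35,.007],ori(s*ax)))
E
```

```text
1 [ 15.07119443   4.88877453 -23.46501215   0.         -61.64621331
 158.52880557]
1 [ 40.91533698  19.0064973  -25.60089834   0.         -45.39260435
 132.68466302]
-1 [ 15.07119443   4.88877453 -23.46501215   0.         -61.64621331
 -21.47119443]
-1 [ 40.91533698  19.0064973  -25.60089834   0.         -45.39260435
 -47.31533698]
c 1 [ -15.86320037   28.90394565  -18.34360028    0.          -42.75245407
 -173.63679963]
c -1 [-15.86320037  28.90394565 -18.34360028   0.         -42.75245407
   6.36320037]
```

```bash
python3 - <<'E'
from h import *
O=ori(-RX)
robot.move_gripper(0.0)
robot.goto(rk(-.035,-.130,.17),O)
robot.servo_line(rk(-.035,-.130,.0745),speed=.12)
print(robot.read_t(),robot.read_position(),robot.read_force())
y=-.130
while y<-.1:
    y+=.004; robot.servo_line(rk(-.035,y,.0745),speed=.03)
    f=robot.read_force(); print(round(y,3),f.round(2) if hasattr(f,'round') else f)
    if abs(np.dot(f,RY))>.6: break
print(robot.read_t())
snap('top','t1',(110,120,250,215),5)
snap('side','s1',(140,110,300,220),5)
E
```

```text
4.65 [ 0.49382774 -0.06583668  0.07502105] [-0.43095366  0.53298081 -0.35824882]
-0.126 [-0.22  0.23 -0.84]
-0.122 [ 0.48 -0.28  0.42]
-0.118 [ 1.   -0.22 -0.94]
-0.114 [-0.3   0.43  0.7 ]
-0.11 [-0.27 -0.01 -0.3 ]
-0.106 [ 0.03 -0.14 -0.26]
-0.102 [ 0.   -0.77 -0.48]
6.6333
```

View pics/t1.png

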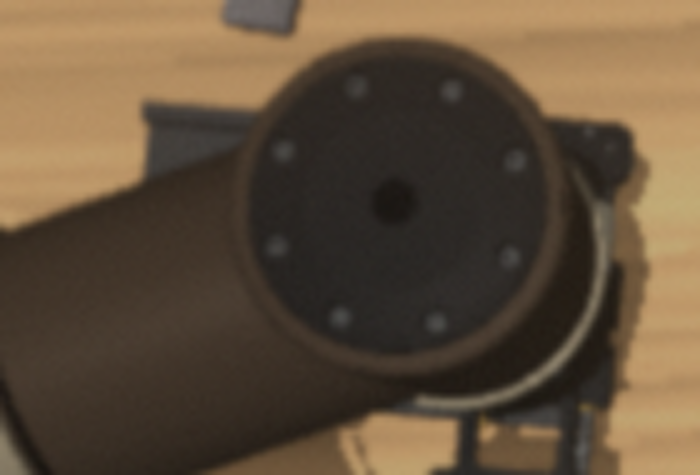

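View pics/s1.png

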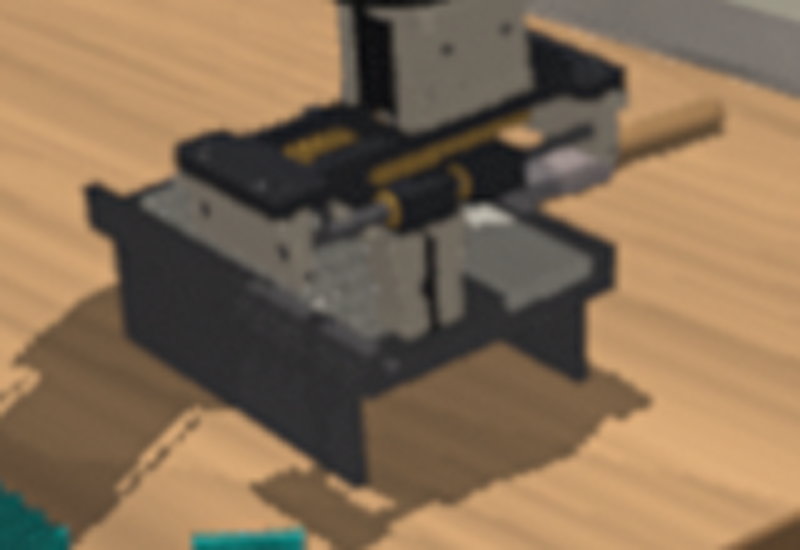

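The shut fingers are in the near lane just behind the strip's end. I'll push now, then lift clear and look.

```bash
python3 - <<'E'
from h import *
for y in(-.07,-.035,-.004):
    robot.servo_line(rk(-.035,y,.0745),speed=.04); print(y,np.round(robot.read_force(),2))
robot.dwell(.2)
robot.servo_line(rk(-.035,-.015,.0745),speed=.05)
robot.servo_line(rk(-.035,-.015,.17),speed=.15)
robot.move_gripper(1.0)
robot.servo_line(rk(-.06,-.20,.20),speed=.3)
print(robot.read_t())
snap('top','t2',(105,120,245,215),5)
snap('side','s2',(120,100,300,230),4)
E
```

```text
-0.07 [0.14 0.05 1.29]
-0.035 [0.72 0.32 0.34]
-0.004 [-1.39  0.27  0.43]
13.2083
```

View pics/t2.png

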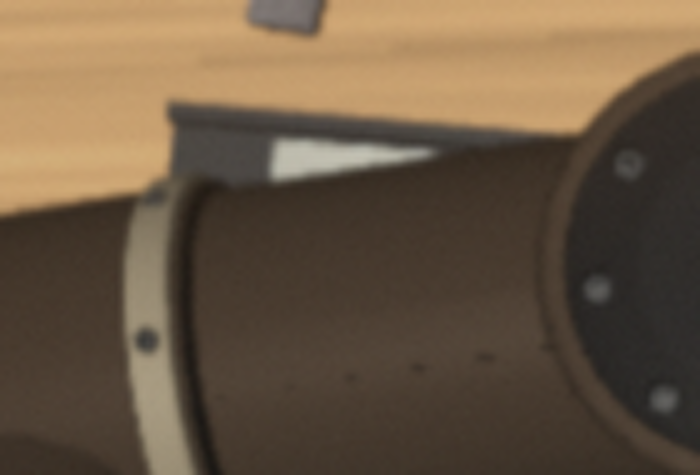

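View pics/s2.png

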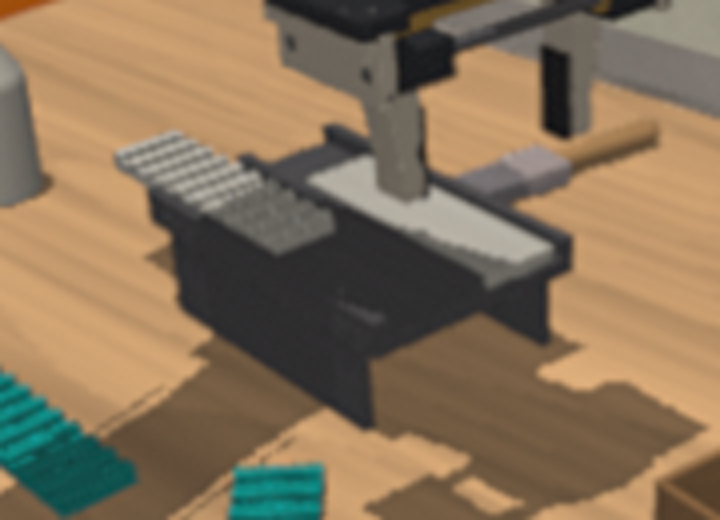

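The strip is flat and hangs over the +y end, with its near top corners in the crop at about (118,157), (178,132), (335,218) and (275,240). The black pad on the far finger reaches down to the tip.

```bash
python3 - <<'E'
from h import *
def rf(P): v=P-RC; return np.round([v@RX,v@RY],4)
for x,y in((118,157),(178,132),(335,215),(275,240)):
    print(rf(at_z('side',(x+.5)/4-.5+120,(y+.5)/4-.5+100,.083)))
# predicted pixels for strip centre y .092..0.1
for c in(.09,.094,.098):
    P=[rk(-.035+a,c+b,.083) for a,b in((-.025,.09),(.025,.09),(.025,-.09),(-.025,-.09))]
    print(c,((proj('side',P)+.5-[120,100])*4).round(0).tolist())
Q=[rk(.075,.12,.082),rk(.075,-.12,.082),rk(-.01+.005,.12,.082)]
print(((proj('side',Q)+.5-[120,100])*4).round(0).tolist())
E
```

```text
[-0.0657  0.1798]
[-0.0151  0.1854]
[-0.014  0.006]
[-0.0596  0.0047]
0.09 [[126.0, 155.0], [189.0, 133.0], [347.0, 217.0], [279.0, 243.0]]
0.094 [[123.0, 153.0], [186.0, 131.0], [343.0, 214.0], [276.0, 241.0]]
0.098 [[120.0, 151.0], [183.0, 129.0], [339.0, 212.0], [272.0, 239.0]]
[[342.0, 122.0], [583.0, 237.0], [244.0, 158.0]]
```

```bash
python3 - <<'E'
from h import *
O=ori(-RX)
robot.goto(rk(-.036,.136,.19),O)
robot.servo_line(rk(-.036,.136,.063),speed=.12)
print(robot.read_t(),robot.read_position(),np.round(robot.read_force(),2))
robot.move_gripper(0.0)
print(robot.read_grip_width()*88,np.round(robot.read_force(),2))
robot.servo_line(rk(-.036,.136,.083),speed=.04)
print(robot.read_t(),robot.read_grip_width()*88,np.round(robot.read_force(),2))
snap('side','s3',(100,80,300,230),4)
E
```

```text
15.7917 [0.5224818  0.19894368 0.06371636] [0.69 0.87 1.19]
50.194416463460236 [-0.57  0.51  1.03]
17.1417 49.93205794930247 [-0.21 -1.24 -3.91]
```

View pics/s3.png

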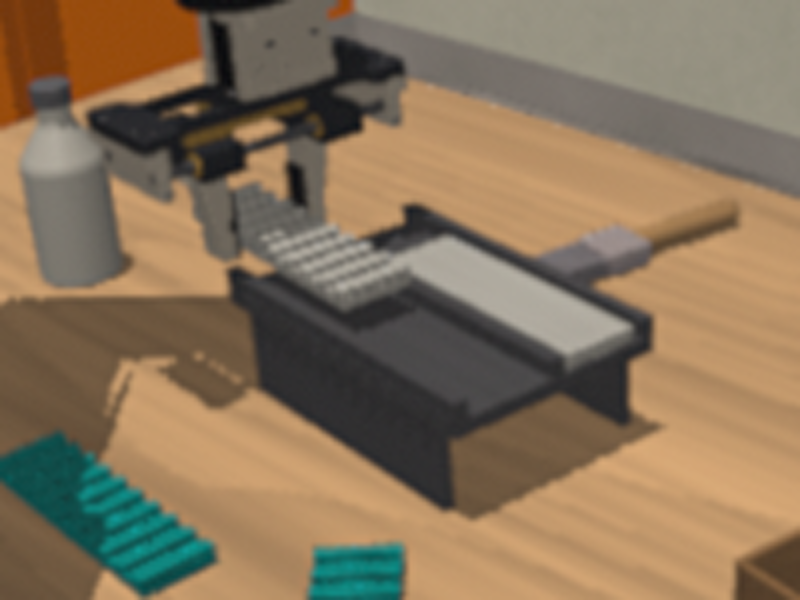

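The strip is held at a jaw width of 50 mm and lifts clear, nearly level. Next I'll carry it over the carton.

```bash
cat >> h.py <<'E'
ca=np.radians(-9.6); CX=np.array([np.cos(ca),np.sin(ca),0]); CY=np.array([-np.sin(ca),np.cos(ca),0]); CC=np.array([.5356,-.3913,0])
def ct(x,y,z): return CC+CX*x+CY*y+np.array([0,0,z])
E
python3 - <<'E'
from h import *
robot.servo_line(rk(-.036,.136,.19),speed=.08)
robot.servo_line(ct(0,.042,.19),ori(-CX),speed=.13)
robot.dwell(.2)
print(robot.read_t(),robot.read_position(),robot.read_grip_width()*88,np.round(robot.read_force(),2))
robot.servo_line(ct(0,.042,.10),speed=.08)
snap('side','s4',(230,90,500,320),2.9)
E
```

```text
23.2583 [ 0.5426252  -0.34980393  0.18999728] 49.684189844176025 [-0.19 -0.02 -3.66]
```

View pics/s4.png

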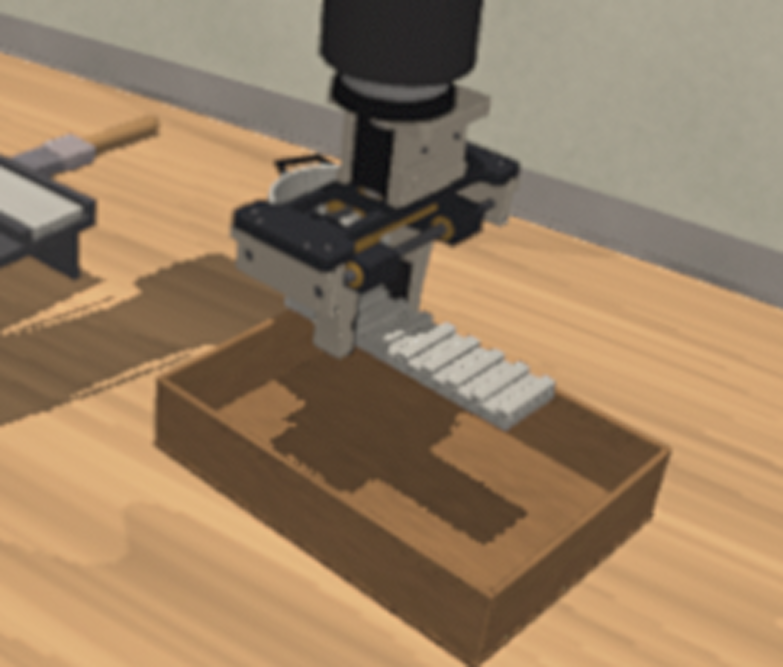

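```bash
python3 - <<'E'
from h import *
robot.servo_line(ct(0,.042,.03),speed=.07)
for z in(.02,.015,.011,.009,.0075,.0065):
    robot.servo_line(ct(0,.042,z),speed=.03); f=np.array(robot.read_force()); print(z,robot.read_position()[2],f.round(2))
    if f[2]>4: break
print(robot.read_t())
snap('side','s5',(230,90,500,320),2.9)
E
```

```text
0.02 0.019737095824222634 [-0.15  0.11 -3.54]
0.015 0.014700016449626818 [ 0.46 -0.07 -3.22]
0.011 0.01070095836588211 [ 0.46 -0.57 -4.16]
0.009 0.008848701515707831 [-0.27  0.41 -3.46]
0.0075 0.007411552579649979 [-0.73 -0.55 -3.74]
0.0065 0.006447887180983391 [ 0.55  0.2  -3.18]
27.5667
```

View pics/s5.png

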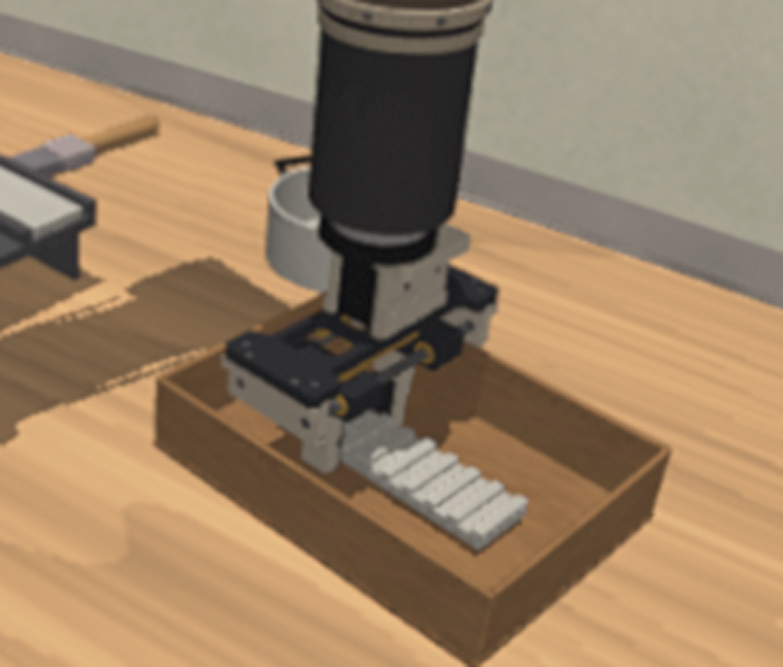

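```bash
python3 - <<'E'
from h import *
robot.move_gripper(.6); robot.dwell(.2)
robot.move_gripper(.78)
robot.dwell(.3)
robot.servo_line(ct(0,.042,.15),speed=.1)
robot.goto(rk(-.2,-.15,.25),ori(-RX))
robot.dwell(.2)
print(robot.read_t(),robot.read_position())
snap('side','s6',(130,100,500,340),2.1)
snap('top','t6',(110,110,430,240),2.4)
E
```

```text
32.1417 [ 0.32746361 -0.0675275   0.2496462 ]
```

View pics/s6.png

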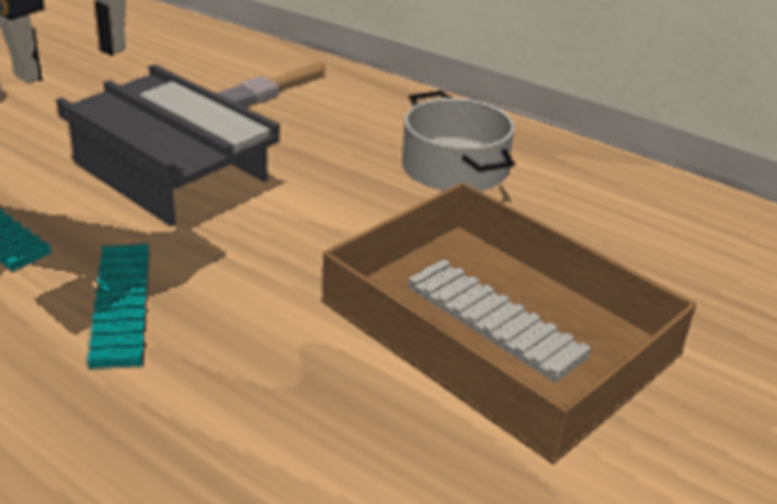

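View pics/t6.png

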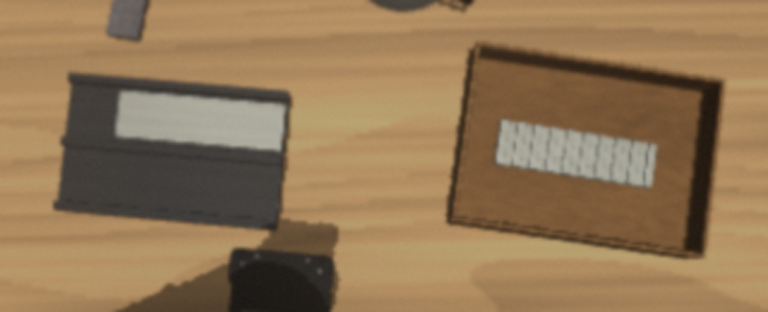

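The strip lies flat on the carton floor, ribs up and central, at about (497-655, 120-187) in the top crop. The smooth strip hasn't visibly moved. I'll check both against depth and the first picture, then hand in.

```bash
python3 - <<'E'
from h import *
a=np.load('t6.npz');b=np.load('top0.npz')
g=lambda c:cv2.cvtColor(c['p'],cv2.COLOR_RGB2GRAY).astype(np.float32)[140:180,150:240]
print('smooth shift px',cv2.phaseCorrelate(g(b)[:, :],g(a)[:, :]), 'mean diff',np.abs(g(a)[:30]-g(b)[:30]).mean())
d=a['d']
for x,y in((515,142),(575,152),(640,165)):
    u,v=int(x/2.4+110),int(y/2.4+110); P=at_d('top',u,v,np.median(d[v-2:v+3,u-2:u+3])); q=P-CC; print(P.round(4),round(q@CX,4),round(q@CY,4))
robot.job_done()
E
```

```text
smooth shift px ((-0.0009719303034927407, -0.035882867930173035), 0.8047482074631584) mean diff 7.4855556
[ 0.5518 -0.3183  0.0166] 0.0038 0.0747
[ 0.5395 -0.3867  0.0156] 0.0031 0.0051
[ 0.5242 -0.4607  0.0157] 0.0003 -0.0703
the job is handed in; nothing more can be done
```

The ribbed strip is lying flat, ribs up, on the bottom of the carton, and I handed the job in at about 32 s of the 51 s allowed. The hand-in reports no verdict.

- **Push:** I pushed the strip along its lane with shut fingers until about 64 mm hung over the rack's left end. Its centre was at about y = 0.094 m in the rack frame, lying flat. The side camera seemed off by 2–3 mm, but that leaves plenty of margin.
- **Carry and release:** I pinched the overhanging end across its width (jaws at 50 mm), and it stayed nearly level on the way to the carton. I let go with its underside an estimated 8 mm above the carton bottom, because the fingertips reach below the strip.
- **Last checks:**
  - **Strip position:** its centre is within about 5 mm of the carton's centre. Top-surface depth reads 16–17 mm at three points along its length, so it is flat and on the bottom.
  - **Smooth strip:** it shows no measurable shift from the first picture (under 0.1 pixel).
  - **Arm:** it is clear of everything.
- **Not confirmed:** while pushing, the force readings were no larger than the sensor noise (about 1 N). I therefore confirmed the push from the camera picture instead.

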